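# Try two pastry rollers on the marble slab and set aside what wobbles

### The job

Two pastry rollers stand in the wooden stand; before baking, find out whether they run true: one after the other, take each by its handle and roll it over the marble slab with a light hand, so that its barrel turns at least one full turn in one direction, and feel whether it bobs up and down. Set a roller that bobs down in the steel pan for repair, and put one that runs smoothly gently back into the stand, upright and fully home. Do not lean hard on the rollers, let them fall, or disturb the things behind the slab.

Things in the scene. Friction and masses are not known exactly. Their poses are not given: they have to be found in the camera images.
- slab: flat marble pastry slab, 180 mm (x) by 250 mm (y) by 16 mm thick, on low rubber feet that hold it 0 to 6 mm off the worktop; does not shift; origin at the centre of its underside, z up
- stand: dark wooden roller stand, fixed, 98 (x) by 160 (y) mm, 50 mm high; origin under its centre. Stations at y = +42 and -42 mm, roller axle along the stand's x. At each, two end plates (32.5 to 42.5 mm either side in x) have upright slots 16 mm wide in y whose mouths flare by 4 mm a side over the top 10 mm, and floors 25 mm up; the fork's straps stand on the slot floors, handle up
- seat_left (a point): where a roller's origin is when it is fully home in the stand's y = +42 mm station, 16 mm above the stand's underside; axes as the stand's. Either way round fits
- seat_right (a point): the same for the y = -42 mm station
- pan: open steel kitchen pan for things to be repaired, fixed, 108 (x) by 176 (y) mm over its flange, 65 mm high, inside 91 (x) by 159 (y) mm, floor 3 mm thick; origin under its centre. A roller let go in it just above its floor leans over against the rim, which is all right
- roller_a: pastry roller, 145 mm tall, 0.25 kg: wooden barrel 60 mm long, 34 mm across, turning in a steel fork 78 mm wide (x), 12 mm deep (y), up to 52 mm; above it an upright squarish wooden handle 24 (x) by 22 (y) mm, from 73 to 145 mm. Origin: centre of the underside of a true barrel; x along the axle, z up the handle: it rolls along its own y. Pressing it on the slab with over 35 N bends its thin axle
- roller_b: second pastry roller, which looks just like roller_a and has the same sizes (axle 17 mm above the origin; fork straps at x = +-35 mm, 3 mm thick, their ends 9 mm above the origin); nobody can tell from looks or poses whether a barrel runs true: either may bob
- barrel_a (a joint): angle of the barrel of roller_a on its axle, rad, starting within +-0.7; stays about where it is left. 107 mm of rolling under 2 N or more is one turn (6.28); rolling along the roller's own +y lowers the value. A barrel that is not true is bored off centre: over a turn it lifts and lowers its axle by 3 to 5 mm in all, a true one by under 1 mm
- barrel_b (a joint): the same for roller_b
- salt_shaker: salt shaker standing behind the slab, 44 mm diameter, 90 mm high; bystander; origin under its centre
- kitchen_timer: round kitchen timer behind the slab, 66 mm; bystander; origin under its centre
- honey_jar: honey jar behind the slab, 60 mm diameter, 86 mm high; bystander; origin under its centre

How it is judged:
On the way, in this order (a step that is already met when the one before it is completed fails the run):
1. one of the rollers has been rolled a full turn in contact with the slab (((contact force between roller_a and slab above 0.8 N and (value of joint barrel_a above 4.8 rad or value of joint barrel_a below -4.8 rad)) or (contact force between roller_b and slab above 0.8 N and (value of joint barrel_b above 4.8 rad or value of joint barrel_b below -4.8 rad)))), for 0.1 s.
2. the other roller has been rolled a full turn in contact with the slab too (((contact force between roller_a and slab above 0.8 N and (value of joint barrel_a above 4.8 rad or value of joint barrel_a below -4.8 rad) and (value of joint barrel_b above 4.4 rad or value of joint barrel_b below -4.4 rad)) or (contact force between roller_b and slab above 0.8 N and (value of joint barrel_b above 4.8 rad or value of joint barrel_b below -4.8 rad) and (value of joint barrel_a above 4.4 rad or value of joint barrel_a below -4.4 rad)))), for 0.1 s.
At the end, for the whole second after the job is handed in: The roller that bobs lies in the pan (its origin inside the walls and less than 45 mm above the pan's underside); the one that runs true is home in either station of the stand: origin within 5 mm of the seat sideways and 4 mm in height, upright within 0.14 rad; both at rest (((horizontal distance between roller_b and seat_left below 0.005 m and z of roller_b in the frame of seat_left between -0.004 and 0.004 m and angle between roller_b's own z axis and vertical below 0.14 rad) or (horizontal distance between roller_b and seat_right below 0.005 m and z of roller_b in the frame of seat_right between -0.004 and 0.004 m and angle between roller_b's own z axis and vertical below 0.14 rad)) and x of roller_a in the frame of pan between -0.045 and 0.045 m and y of roller_a in the frame of pan between -0.08 and 0.08 m and z of roller_a in the frame of pan below 0.045 m and linear speed of each of roller_a, roller_b below 0.02 m/s); the robot touches nothing.
It fails at once if a roller is pressed on the slab with more than 35 N (contact force between any of roller_a, roller_b and slab above 35 N).
It fails at once if a roller is rammed into the stand with more than 60 N (contact force between any of roller_a, roller_b and stand above 60 N).
It fails at once if a roller is let fall: faster than 0.8 m/s while nothing holds it ((linear speed of roller_a above 0.8 m/s and contact force between roller_a and the fingers below 0.1 N) or (linear speed of roller_b above 0.8 m/s and contact force between roller_b and the fingers below 0.1 N)).
It fails at once if the salt shaker, timer or honey jar is shifted by more than 20 mm (distance of any of salt_shaker, kitchen_timer, honey_jar from where it was at the start of the episode above 0.02 m).
It also fails if it takes over 72 s, if anything falls off the work surface, if the arm or the gripper's body presses on something with over 40 N, if the wrist force passes 120 N, or if a joint passes its speed limit or range.

### The arm

A 6-joint arm with a two-finger parallel gripper is mounted at the origin on a cart in front of the work surface, level with it; the furniture and walls round the work are solid. World frame = base frame: x ahead of the robot, y to its left, z up, the work surface at z = 0. Lengths are in m, angles in rad, forces in N, time in s.
With the tool pointing down it reaches from about 0.35 to 0.775 m from the base axis. Payload 7.3 kg.
Tool frame: the origin (TCP) lies on the centre line of the jaws, within the pads' length; the fingertips stand 17 mm ahead of it and the grasp point (between the pads) lies 2 mm behind it (robot.tcp_to_tips is the distance from the TCP to the fingertips, in m); z points along the fingers, y is the line along which they close (so a half turn about z gives the same grasp; the last joint's range is limited). The gripper opens to 92 mm and grips with 3 to 60 N. Pads are 19 mm wide; open, the fingers measure 130 mm over their backs; the gripper's body (75 mm by 190 mm) begins 47 mm behind the grasp point.
Start: joints at [1.091, 0.342, 1.524, -0, 1.275, -0.146], TCP at [0.172, 0.496, 0.244] pointing down, gripper open.
Joint ranges: [-2.53, 2.53], [-0.77, 2.02], [0.04, 2.7], [-1, 4.14], [0.28, 2.66], [-3.11, 3.11]. Speed limits (rad/s): [2.57, 2.57, 3.14, 3.14, 3.14, 3.14].

### API

Orientations are given as [roll, pitch, yaw] about the fixed x, y, z axes, in that order (R = Rz(yaw) Ry(pitch) Rx(roll)).
In Python, from cell import robot gives the robot as it stands. The module is installed in compiled form; this text tells all that it offers.
- The arm moves only by the tool carry_out, never from a script. Its argument "commands" is a list of rows, each a list of 3 entries, a list of its own where there are three numbers: the shift along the tool's x, y, z in m, then the turn about the tool's z in rad, then the opening, from 0 (shut) to 1 (fully open). In form: [[[dx, dy, dz], yaw, claw], ...]. A call has 1 to 20 rows; each row shifts and turns the commanded pose from where the row before left it, along the tool's axes as they then stand; what a row does not reach is not made up. A row lasts 1/8 s, in which the tool goes at most 62.5 mm and 10.7 degrees, less where a joint would pass 70% of its speed; a pose out of reach is approached as far as the arm can. A call is refused whole if a number of a shift passes 0.0625 or a number of a turn 0.188, either way. A call with a gripper value outside its range is refused whole. The fingers move at their own pace and stop on an object; "newtons" is the grip in N (left out, the last holds). Time passes only in rows, so rows that do not move let the fingers close. It gives the time, the measured TCP pose, the force, the opening and the grip force at its end, in the units of the state.
- robot.observe(): the state, without advancing time (a new reading comes with each control period).
- robot.read_camera(name): name is "scene" or "top"; returns a dict with "pixels" (400x640x3 uint8, red, green, blue), "fx", "fy", "cx", "cy" (pixels), "view" (4x4, takes a point from world to camera coordinates). Camera axes: x right, y up, looking along -z (the intrinsics and any distortion apply to the point x, -y, -z); pixel columns grow to the right and rows downward; lengths in m; the calibration is good to about 2 mm. A picture is of the moment at which its call begins. There is no depth.
- robot.hand_in(): hands the job in; it is judged then, once.
Trained networks look in a picture, given as the dict that the camera call returned (one of the last four; its "shot" number tells which), for a name from the list of things; names that differ only in an ending like _2 or _b are one class to them, and where a whole thing is asked for, a point or a joint stands for the part that bears it (a point fixed in the world has none). Each returns a list of dicts, best first, with "p" (0 to 1); they miss things now and then, are a little off and sometimes report something else, mostly with a low value. They report only what shows in the picture. A call takes as long as a camera call.
- robot.find_in(picture, name): "at" ([column, row] in pixels, amid what is visible of it).
- robot.tip_of(picture, name): "at" ([column, row] in pixels: a listed point, or the origin of a listed thing).
The state is a dict: "time": time; "qpos": joint angles; "qvel": joint speeds; "joint_efforts": joint torques, N m; "tool_pos": TCP position; "tool_rot": TCP orientation; "contact_force": force on the tool from outside, world axes, zero at the start; "torque": the same for the moment, N m; "opening": finger opening in m; "grip_force": force on a finger pad.
Only numpy, scipy, OpenCV 4.12 (cv2) and the standard library are available. Lean on these libraries where they do the work, as an engineer would, in place of code of your own. Each camera call takes 0.05 s, during which the arm holds its last target. There are 200 camera calls.

## Working session

There is one attempt and no reset: what is moved stays moved. The work goes in short steps, Python scripts to look and compute and a tool call to move; the robot and the scene stay as the last step left them, time stands still between calls to the robot, and variables do not carry over. Pictures are saved under pics/ and viewed, at most 10 in all, crops included, and the job is handed in when it is done.

Besides the shell and the picture viewer there is one more tool, called after "Call:" by a JSON object that holds its "op" and its "data". carry_out: Moves the arm, as the interface text tells. Its arguments: {"type":"object","properties":{"commands":{"type":"array"},"newtons":{"type":"number"}},"required":["commands"]}

```bash
mkdir -p pics; cat > h.py <<'E'
import numpy as np, cv2
from cell import robot
def ray(c,px):
    V=np.array(c["view"]);R=V[:3,:3];o=-R.T@V[:3,3]
    d=np.array([(px[0]-c["cx"])/c["fx"],-(px[1]-c["cy"])/c["fy"],-1.]);return o,R.T@d
def at_z(c,px,z):
    o,d=ray(c,px);return o+d*(z-o[2])/d[2]
def proj(c,p):
    q=np.array(c["view"])@np.r_[p,1];return np.array([c["cx"]+c["fx"]*q[0]/-q[2],c["cy"]-c["fy"]*q[1]/-q[2]])
def tri(a,pa,b,pb):
    o1,d1=ray(a,pa);o2,d2=ray(b,pb);A=np.c_[d1,-d2];t=np.linalg.lstsq(A,o2-o1,rcond=None)[0]
    x,y=o1+d1*t[0],o2+d2*t[1];return (x+y)/2,np.linalg.norm(x-y)
E
python3 - <<'E'
from h import *
np.set_printoptions(precision=4,suppress=True)
s=robot.observe();print(s)
for n in("scene","top"):
    c=robot.read_camera(n);cv2.imwrite(f"pics/{n}0.png",c["pixels"][:,:,::-1])
    print(n,[v for k,v in c.items() if k not in("pixels",)])
    for m in("slab","stand","seat_left","seat_right","pan","roller_a","salt_shaker","kitchen_timer","honey_jar"):
        z=dict(seat_left=.016,seat_right=.016,roller_a=.016).get(m,0)
        for f in(robot.tip_of,robot.find_in):
            try:print(m,f.__name__,[(np.array(r["at"]).round(1),round(r["p"],2),at_z(c,r["at"],z)[:2]) for r in f(c,m)[:3]])
            except Exception as e:print(m,e)
E
```

```text
{'time': 0.0, 'qpos': array([ 1.091 ,  0.3428,  1.525 ,  0.    ,  1.2754, -0.146 ]), 'qvel': array([ 0.0028, -0.0001, -0.0006,  0.0012, -0.0013, -0.0008]), 'joint_efforts': array([  0.0016, -43.1255, -24.4218,   0.0719,   0.0562,  -0.0001]), 'tool_pos': array([0.1718, 0.4957, 0.243 ]), 'tool_rot': array([-3.14  , -0.0002,  2.8078]), 'contact_force': array([-0.5576,  0.0817,  0.3008]), 'torque': array([-0.05  ,  0.046 , -0.0003]), 'grip_force': 0.0, 'opening': 0.09170260390563742}
scene [423.1104145646125, 423.1104145646125, 324.86172420457467, 186.22077787127648, array([[ 0.4447, -0.8954, -0.0217, -0.3101],
       [ 0.4498,  0.2023,  0.8699, -0.2821],
       [-0.7745, -0.3966,  0.4927, -0.4732],
       [ 0.    ,  0.    ,  0.    ,  1.    ]]), 1]
slab call [(array([258.3, 226.7]), 0.74, array([0.4434, 0.0187]))]
slab call [(array([259.3, 226.5]), 0.78, array([0.4448, 0.0173]))]
stand call [(array([393.4, 229.1]), 0.94, array([ 0.545 , -0.2217]))]
stand call [(array([397.8, 216.3]), 0.69, array([ 0.5906, -0.2157]))]
seat_left call [(array([376.8, 215.8]), 0.97, array([ 0.552 , -0.1849])
[... 2398 characters left out ...]
call [(array([375.9, 195. ]), 0.94, array([ 0.549 , -0.1907]))]
roller_a call [(array([376.9, 190.7]), 0.84, array([ 0.5594, -0.1931])), (array([409.3, 193.6]), 0.83, array([ 0.5533, -0.2702]))]
salt_shaker call [(array([283.9, 155.6]), 0.83, array([0.6456, 0.0317]))]
salt_shaker call [(array([282.4, 154.5]), 0.57, array([0.6483, 0.0354]))]
kitchen_timer call [(array([332.1, 141.8]), 0.84, array([ 0.6817, -0.0859]))]
kitchen_timer call [(array([335.4, 140.8]), 0.71, array([ 0.6843, -0.094 ])), (array([412.1, 191.5]), 0.34, array([ 0.5608, -0.2804]))]
honey_jar call [(array([245.9, 142.6]), 0.57, array([0.6771, 0.1258]))]
honey_jar call [(array([241.5, 139.5]), 0.68, array([0.6847, 0.1369]))]
```

```bash
python3 - <<'E'
import cv2
a=cv2.imread("pics/top0.png")[110:310,200:460];cv2.imwrite("pics/t1.png",cv2.resize(a,None,fx=3,fy=3,interpolation=cv2.INTER_CUBIC))
E
```

```text
(no output)
```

View pics/t1.png

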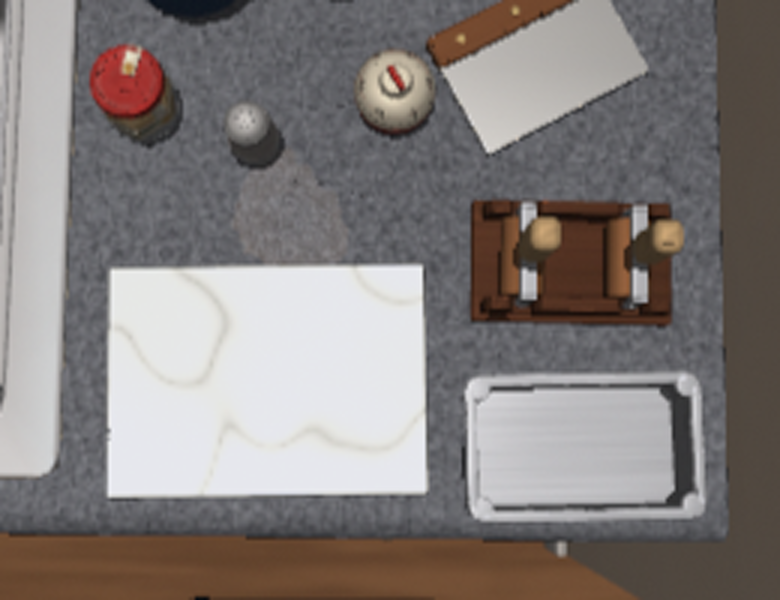

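View pics/scene0.png

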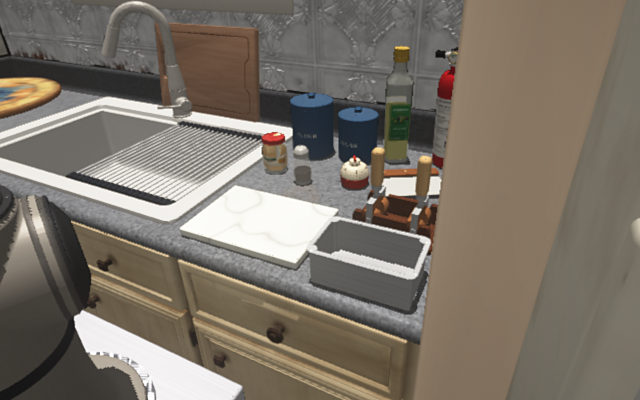

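The slab spans about x 0.36–0.53 and y -0.11–0.14. The stand is at the right (handle tops near px (382,186) and (422,187)), with the pan in front of it, and all of them are nearly axis-aligned. Next I go above the left roller with the fingers closing along world x.

Call:
{"op": "carry_out", "data": {"commands": [[[0,0,0],0.1767,1],[[0,0,0],0.1767,1],[[0,0,0],0.1767,1],[[0,0,0],0.1767,1],[[0,0,0],0.1767,1],[[0,0,0],0.1767,1],[[0,0,0],0.1767,1],[[-0.0525,0.029,0],0,1],[[-0.0525,0.029,0],0,1],[[-0.0525,0.029,0],0,1],[[-0.0525,0.029,0],0,1],[[-0.0525,0.029,0],0,1],[[-0.0525,0.029,0],0,1],[[-0.0525,0.029,0],0,1],[[-0.0525,0.029,0],0,1],[[-0.0525,0.029,0],0,1],[[-0.0525,0.029,0],0,1],[[-0.0525,0.029,0],0,1],[[-0.0525,0.029,0],0,1],[[-0.0525,0.029,0],0,1]]}}

```text
time: 4.4
tool_pos: [0.5498, -0.1883, 0.2438]
tool_rot: [3.141, -0.0, 1.571]
contact_force: [0.3, 0.7, -0.7]
opening: 0.0916
grip_force: 0.0
```

```bash
python3 - <<'E'
from h import *
np.set_printoptions(precision=4,suppress=True)
for n in("scene","top"):
    c=robot.read_camera(n);cv2.imwrite(f"pics/{n}1.png",c["pixels"][:,:,::-1])
    for m,z in (("roller_a",.016),("seat_left",.016),("seat_right",.016),("stand",0),("pan",0)):
        print(n,m,[(round(r["p"],2),at_z(c,r["at"],z)[:2]) for r in robot.tip_of(c,m)[:3]])
    if n=="top":
        for p in ((381.7,186),(422.3,187.3)): print(at_z(c,p,.161))
        a=cv2.imread("pics/top0.png")
        for q in ((472,322),(670,324),(474,202),(670,205)): print(at_z(c,(q[0]/3+200,q[1]/3+110),.05))
s=robot.observe();print(s["tool_pos"],s["tool_rot"],s["contact_force"])
a=cv2.imread("pics/scene1.png")[100:300,240:460];cv2.imwrite("pics/s1.png",cv2.resize(a,None,fx=3,fy=3,interpolation=cv2.INTER_CUBIC))
E
```

```text
scene roller_a [(0.72, array([ 0.542 , -0.2633])), (0.67, array([ 0.5462, -0.1807]))]
scene seat_left [(0.78, array([ 0.5499, -0.182 ])), (0.72, array([0.6519, 0.1122]))]
scene seat_right [(0.65, array([ 0.5467, -0.2712]))]
scene stand [(0.63, array([ 0.5471, -0.2248]))]
scene pan [(0.55, array([ 0.4004, -0.2213]))]
top roller_a [(0.48, array([ 0.5528, -0.1859]))]
top seat_left [(0.49, array([ 0.5489, -0.1835]))]
top seat_right [(0.78, array([ 0.5421, -0.2721]))]
top stand []
top pan [(0.32, array([0.6728, 0.1207]))]
[ 0.5481 -0.1832  0.161 ]
[ 0.5464 -0.2661  0.161 ]
[ 0.4924 -0.1435  0.05  ]
[ 0.4928 -0.2941  0.05  ]
[ 0.5851 -0.145   0.05  ]
[ 0.5846 -0.2959  0.05  ]
[ 0.549  -0.1857  0.2442] [3.141  0.0002 1.5719] [ 0.1876  0.7193 -0.003 ]
```

View pics/s1.png

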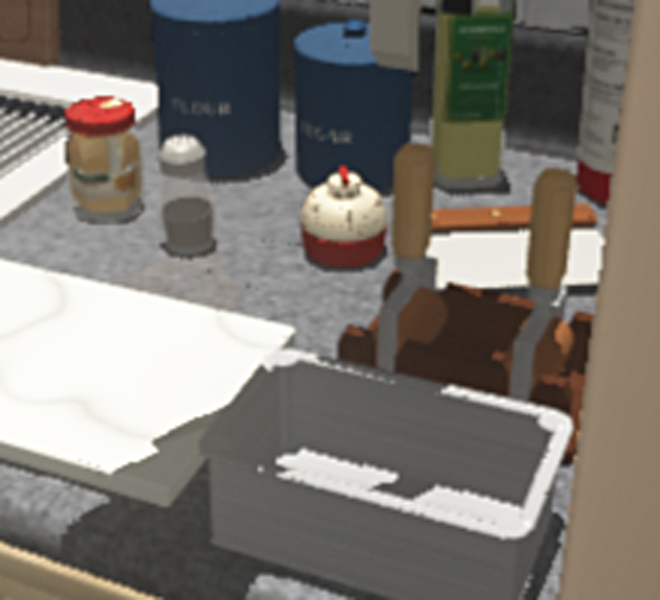

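The picture shows both rollers upright in the stand, and the tool is above the left one. I go down and grip.

Call:
{"op": "carry_out", "data": {"commands": [[[0,0,0.024],0,1],[[0,0,0.024],0,1],[[0,0,0.024],0,1],[[0,0,0.024],0,1],[[0,0,0.022],0,1],[[0,0,0],0,1],[[0,0,0],0,0.2],[[0,0,0],0,0.2],[[0,0,0],0,0],[[0,0,0],0,0],[[0,0,0],0,0],[[0,0,0],0,0],[[0,0,0],0,0]], "newtons": 50}}

```text
time: 6.62
tool_pos: [0.5489, -0.1864, 0.1257]
tool_rot: [-3.141, -0.0, 1.571]
contact_force: [-2.3, 0.4, 1.6]
opening: 0.0265
grip_force: 0.9
```

Call:
{"op": "carry_out", "data": {"commands": [[[0,0,0],0,0],[[0,0,0],0,0],[[0,0,0],0,0]]}}

```text
time: 7.0
tool_pos: [0.5488, -0.1863, 0.1253]
tool_rot: [-3.141, -0.0, 1.571]
contact_force: [-0.1, 0.2, -3.0]
opening: 0.0239
grip_force: 50.0
```

Call:
{"op": "carry_out", "data": {"commands": [[[0,0,-0.015],0,0],[[0,0,-0.02],0,0],[[0,0,-0.025],0,0],[[0.02,-0.0165,0],0,0],[[0.02,-0.0165,0],0,0],[[0.02,-0.017,0],0,0],[[0.02,-0.017,0],0,0],[[0.02,-0.017,0],0,0],[[0.02,-0.017,0],0,0],[[0,0,0.02],0,0],[[0,0,0.02],0,0],[[0,0,0.005],0,0],[[0,0,0],0,0],[[0,0,0],0,0]]}}

```text
time: 8.75
tool_pos: [0.4487, -0.0666, 0.1416]
tool_rot: [3.14, 0.0, 1.571]
contact_force: [0.3, -1.3, -2.7]
opening: 0.024
grip_force: 50.0
```

Call:
{"op": "carry_out", "data": {"commands": [[[0,0,0.004],0,0],[[0,0,0.003],0,0],[[0,0,0.001],0,0],[[0,0,0],0,0]]}}

```text
time: 9.25
tool_pos: [0.448, -0.0664, 0.1326]
tool_rot: [-3.141, -0.0, 1.571]
contact_force: [-0.5, -0.5, -3.5]
opening: 0.0236
grip_force: 50.0
```

Call:
{"op": "carry_out", "data": {"commands": [[[0,0,0.001],0,0],[[0,0,0.001],0,0],[[0,0,0],0,0]]}}

```text
time: 9.62
tool_pos: [0.448, -0.0664, 0.1306]
tool_rot: [-3.141, -0.0, 1.571]
contact_force: [-0.1, 0.1, -2.9]
opening: 0.0237
grip_force: 50.0
```

Call:
{"op": "carry_out", "data": {"commands": [[[0,0,0.001],0,0],[[0,0,0.001],0,0],[[0,0,0],0,0]]}}

```text
time: 10.0
tool_pos: [0.448, -0.0664, 0.1286]
tool_rot: [-3.141, -0.0, 1.571]
contact_force: [0.1, -0.8, -2.6]
opening: 0.0241
grip_force: 50.0
```

Call:
{"op": "carry_out", "data": {"commands": [[[0,0,0.001],0,0],[[0,0,0.0005],0,0],[[0,0,0],0,0]]}}

```text
time: 10.38
tool_pos: [0.4481, -0.0664, 0.1272]
tool_rot: [3.142, -0.0, 1.571]
contact_force: [0.1, -0.4, -2.0]
opening: 0.0238
grip_force: 50.0
```

Call:
{"op": "carry_out", "data": {"commands": [[[0,0,0.0005],0,0],[[0,0,0.0005],0,0],[[0,0,0],0,0]]}}

```text
time: 10.75
tool_pos: [0.4481, -0.0665, 0.127]
tool_rot: [3.141, 0.0, 1.571]
contact_force: [-2.8, 0.4, 6.6]
opening: 0.0238
grip_force: 50.0
```

Call:
{"op": "carry_out", "data": {"commands": [[[0.0025,0,0],0,0],[[0.0025,0,0],0,0],[[0.0025,0,0],0,0],[[0.0025,0,0],0,0],[[0,0,0],0,0]]}}

```text
time: 11.38
tool_pos: [0.4481, -0.0565, 0.127]
tool_rot: [3.141, 0.0, 1.571]
contact_force: [-3.8, 0.4, 6.4]
opening: 0.0237
grip_force: 50.0
```

Call:
{"op": "carry_out", "data": {"commands": [[[0.0025,0,0],0,0],[[0.0025,0,0],0,0],[[0.0025,0,0],0,0],[[0.0025,0,0],0,0],[[0.0025,0,0],0,0],[[0,0,0],0,0]]}}

```text
time: 12.12
tool_pos: [0.4481, -0.0439, 0.127]
tool_rot: [3.141, 0.0, 1.571]
contact_force: [-3.9, 0.4, 7.1]
opening: 0.0238
grip_force: 50.0
```

Call:
{"op": "carry_out", "data": {"commands": [[[0.003,0,0],0,0],[[0.003,0,0],0,0],[[0.003,0,0],0,0],[[0.003,0,0],0,0],[[0,0,0],0,0]]}}

```text
time: 12.75
tool_pos: [0.4481, -0.0319, 0.127]
tool_rot: [3.141, 0.0, 1.571]
contact_force: [-2.7, 0.6, 6.6]
opening: 0.0236
grip_force: 50.0
```

Call:
{"op": "carry_out", "data": {"commands": [[[0.004,0,0],0,0],[[0.004,0,0],0,0],[[0.004,0,0],0,0],[[0.004,0,0],0,0],[[0.004,0,0],0,0],[[0,0,0],0,0]]}}

```text
time: 13.5
tool_pos: [0.4481, -0.0117, 0.127]
tool_rot: [3.141, 0.0, 1.571]
contact_force: [-3.1, 1.5, 7.3]
opening: 0.0238
grip_force: 50.0
```

Call:
{"op": "carry_out", "data": {"commands": [[[0.004,0,0],0,0],[[0.004,0,0],0,0],[[0.004,0,0],0,0],[[0.004,0,0],0,0],[[0.004,0,0],0,0],[[0,0,0],0,0]]}}

```text
time: 14.25
tool_pos: [0.4481, 0.0083, 0.127]
tool_rot: [3.141, 0.0, 1.571]
contact_force: [-1.7, -0.6, 6.3]
opening: 0.0241
grip_force: 50.0
```

Call:
{"op": "carry_out", "data": {"commands": [[[0.004,0,0],0,0],[[0.004,0,0],0,0],[[0.004,0,0],0,0],[[0.004,0,0],0,0],[[0.004,0,0],0,0],[[0,0,0],0,0]]}}

```text
time: 15.0
tool_pos: [0.4481, 0.0283, 0.127]
tool_rot: [3.141, -0.0, 1.571]
contact_force: [-2.5, 0.9, 7.9]
opening: 0.0234
grip_force: 50.0
```

Call:
{"op": "carry_out", "data": {"commands": [[[0.004,0,0],0,0],[[0.004,0,0],0,0],[[0.004,0,0],0,0],[[0.004,0,0],0,0],[[0.004,0,0],0,0],[[0.004,0,0],0,0],[[0.003,0,0],0,0],[[0,0,0],0,0],[[0,0,0],0,0]]}}

```text
time: 16.12
tool_pos: [0.448, 0.0553, 0.127]
tool_rot: [3.141, -0.0, 1.571]
contact_force: [-2.4, 0.9, 7.0]
opening: 0.024
grip_force: 50.0
```

This roller runs true, because the vertical force stayed steady at about 7 N over 122 mm. It goes back into the left station.

Call:
{"op": "carry_out", "data": {"commands": [[[0,0,-0.02],0,0],[[0,0,-0.02],0,0],[[0,0,-0.022],0,0],[[-0.0302,0.0126,0],0,0],[[-0.0302,0.0126,0],0,0],[[-0.0302,0.0126,0],0,0],[[-0.0302,0.0126,0],0,0],[[-0.0302,0.0126,0],0,0],[[-0.0302,0.0126,0],0,0],[[-0.0302,0.0126,0],0,0],[[-0.0302,0.0126,0],0,0],[[0,0,0],0,0],[[0,0,0],0,0]]}}

```text
time: 17.75
tool_pos: [0.5484, -0.186, 0.1877]
tool_rot: [-3.14, -0.001, 1.571]
contact_force: [0.9, 0.9, -2.3]
opening: 0.0235
grip_force: 50.0
```

Within 0.5 mm of the old spot. I lower it in stages.

Call:
{"op": "carry_out", "data": {"commands": [[[-0.0003,0.0004,0.015],0,0],[[0,0,0.015],0,0],[[0,0,0.01],0,0],[[0,0,0.008],0,0],[[0,0,0.006],0,0],[[0,0,0.003],0,0],[[0,0,0],0,0],[[0,0,0],0,0]]}}

```text
time: 18.75
tool_pos: [0.5489, -0.1868, 0.1312]
tool_rot: [-3.141, -0.0, 1.571]
contact_force: [-2.3, 0.7, -3.9]
opening: 0.0236
grip_force: 50.0
```

Call:
{"op": "carry_out", "data": {"commands": [[[0,0,0.002],0,0],[[0,0,0.002],0,0],[[0,0,0.001],0,0],[[0,0,0.0005],0,0],[[0,0,0],0,0]]}}

```text
time: 19.38
tool_pos: [0.549, -0.1868, 0.1256]
tool_rot: [-3.141, -0.0, 1.571]
contact_force: [-4.3, -0.1, -1.3]
opening: 0.0239
grip_force: 50.0
```

Call:
{"op": "carry_out", "data": {"commands": [[[0,0,0.0005],0,0],[[0,0,0.0005],0,0],[[0,0,0],0,0]]}}

```text
time: 19.75
tool_pos: [0.549, -0.1868, 0.125]
tool_rot: [-3.141, -0.0, 1.571]
contact_force: [-5.9, 0.2, 2.1]
opening: 0.0234
grip_force: 50.0
```

Call:
{"op": "carry_out", "data": {"commands": [[[0,0,0],0,0.4],[[0,0,0],0,0.7],[[0,0,0],0,1],[[0,0,0],0,1],[[0,0,-0.015],0,1],[[0,0,-0.025],0,1],[[0,0,-0.026],0,1],[[-0.021,0,0],0,1],[[-0.021,-0.0005,0],0,1],[[-0.021,0,0],0,1],[[-0.021,-0.0005,0],0,1],[[0,0,0],0,1]]}}

```text
time: 21.25
tool_pos: [0.5478, -0.2728, 0.1899]
tool_rot: [-3.141, -0.0, 1.568]
contact_force: [0.0, 0.5, 0.4]
opening: 0.0921
grip_force: 0.0
```

```bash
python3 - <<'E'
from h import *
np.set_printoptions(precision=4,suppress=True)
for n in("scene","top"):
    c=robot.read_camera(n);cv2.imwrite(f"pics/{n}2.png",c["pixels"][:,:,::-1])
    print(n,[(round(r["p"],2),at_z(c,r["at"],.016)[:2]) for r in robot.tip_of(c,"roller_a")[:3]])
s=robot.observe();print(s["tool_pos"],s["tool_rot"],s["contact_force"])
a=cv2.imread("pics/scene2.png")[130:290,320:480];cv2.imwrite("pics/s2.png",cv2.resize(a,None,fx=3.7,fy=3.7,interpolation=cv2.INTER_CUBIC))
E
```

```text
scene [(0.81, array([ 0.542 , -0.2678])), (0.77, array([ 0.5507, -0.1838]))]
top [(0.97, array([ 0.5519, -0.1919])), (0.44, array([ 0.5469, -0.2715]))]
[ 0.5483 -0.2702  0.1906] [-3.1413 -0.0006  1.5714] [-0.3833  1.1617 -1.6179]
```

View pics/s2.png

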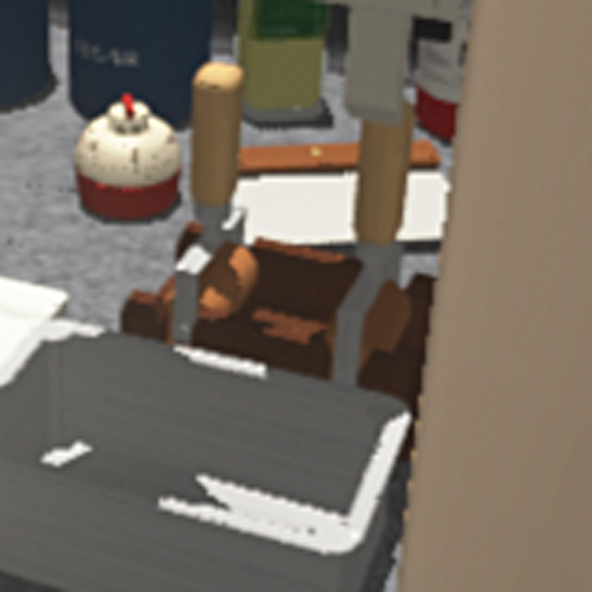

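The first roller stands upright and home in the left station, and the fingers are above the right handle. I go down and grip.

Call:
{"op": "carry_out", "data": {"commands": [[[0,0,0.02],0,1],[[0,0,0.02],0,1],[[0,0,0.02],0,1],[[0,0,0.0045],0,1],[[0,0,0],0,0.2],[[0,0,0],0,0.2],[[0,0,0],0,0],[[0,0,0],0,0],[[0,0,0],0,0],[[0,0,0],0,0],[[0,0,0],0,0],[[0,0,0],0,0],[[0,0,0],0,0],[[0,0,0],0,0]], "newtons": 50}}

```text
time: 23.2
tool_pos: [0.548, -0.2707, 0.1258]
tool_rot: [-3.141, -0.001, 1.571]
contact_force: [-0.7, 0.2, -3.6]
opening: 0.024
grip_force: 50.0
```

Call:
{"op": "carry_out", "data": {"commands": [[[0,0,-0.015],0,0],[[0,0,-0.03],0,0],[[0,0,-0.035],0,0],[[0,-0.03,0],0,0],[[0,-0.035,0],0,0],[[0,-0.035,0],0,0],[[0.034,0,0],0,0],[[0.034,0,0],0,0],[[0.034,0,0],0,0],[[0.034,0,0],0,0],[[0.034,0,0],0,0],[[0.034,0,0],0,0],[[0,0,0.03],0,0],[[0,0,0.03],0,0],[[0,0,0.01],0,0],[[0,0,0],0,0],[[0,0,0],0,0]]}}

```text
time: 25.32
tool_pos: [0.4491, -0.0672, 0.1374]
tool_rot: [3.139, 0.001, 1.571]
contact_force: [0.1, 0.4, -1.9]
opening: 0.0239
grip_force: 50.0
```

Call:
{"op": "carry_out", "data": {"commands": [[[0,0,0.002],0,0],[[0,0,0.002],0,0],[[0,0,0.001],0,0],[[0,0,0],0,0]]}}

```text
time: 25.82
tool_pos: [0.4482, -0.0668, 0.1311]
tool_rot: [-3.141, -0.0, 1.571]
contact_force: [0.7, 0.1, -1.6]
opening: 0.0239
grip_force: 50.0
```

Call:
{"op": "carry_out", "data": {"commands": [[[0,0,0.0005],0,0],[[0,0,0.0005],0,0],[[0,0,0],0,0]]}}

```text
time: 26.2
tool_pos: [0.4482, -0.0668, 0.1302]
tool_rot: [-3.142, -0.0, 1.571]
contact_force: [1.4, -0.7, -2.3]
opening: 0.0242
grip_force: 50.0
```

Call:
{"op": "carry_out", "data": {"commands": [[[0,0,0.0005],0,0],[[0,0,0.0005],0,0],[[0,0,0],0,0]]}}

```text
time: 26.58
tool_pos: [0.4482, -0.0668, 0.1292]
tool_rot: [-3.142, -0.0, 1.571]
contact_force: [0.4, -0.2, -1.7]
opening: 0.0236
grip_force: 50.0
```

Call:
{"op": "carry_out", "data": {"commands": [[[0,0,0.0005],0,0],[[0,0,0.0005],0,0],[[0,0,0],0,0]]}}

```text
time: 26.95
tool_pos: [0.4482, -0.0668, 0.1281]
tool_rot: [-3.142, -0.0, 1.571]
contact_force: [0.2, 0.0, -2.1]
opening: 0.0236
grip_force: 50.0
```

Call:
{"op": "carry_out", "data": {"commands": [[[0,0,0.0005],0,0],[[0,0,0.0005],0,0],[[0,0,0],0,0]]}}

```text
time: 27.32
tool_pos: [0.4482, -0.0668, 0.1271]
tool_rot: [-3.142, -0.0, 1.571]
contact_force: [0.7, -0.8, -2.1]
opening: 0.0234
grip_force: 50.0
```

Call:
{"op": "carry_out", "data": {"commands": [[[0,0,0.0005],0,0],[[0,0,0.0005],0,0],[[0,0,0],0,0]]}}

```text
time: 27.7
tool_pos: [0.4483, -0.0668, 0.1264]
tool_rot: [3.141, 0.0, 1.571]
contact_force: [-0.7, -0.4, 1.1]
opening: 0.024
grip_force: 50.0
```

Call:
{"op": "carry_out", "data": {"commands": [[[0,0,0.0005],0,0],[[0.0025,0,0],0,0],[[0.0025,0,0],0,0],[[0.0025,0,0],0,0],[[0,0,0],0,0]]}}

```text
time: 28.32
tool_pos: [0.4484, -0.0599, 0.127]
tool_rot: [3.141, 0.002, 1.572]
contact_force: [-4.4, -2.0, 14.3]
opening: 0.0235
grip_force: 50.0
```

Call:
{"op": "carry_out", "data": {"commands": [[[0.001,0,-0.0005],0,0],[[0.0025,0,-0.0005],0,0],[[0.0025,0,-0.0003],0,0],[[0.0025,0,-0.0002],0,0],[[0,0,0],0,0]]}}

```text
time: 28.95
tool_pos: [0.4483, -0.0511, 0.1281]
tool_rot: [3.141, 0.001, 1.571]
contact_force: [-3.7, -0.9, 9.1]
opening: 0.0236
grip_force: 50.0
```

Call:
{"op": "carry_out", "data": {"commands": [[[0.0025,0,-0.0003],0,0],[[0.0025,0,-0.0003],0,0],[[0.0025,0,-0.0003],0,0],[[0.0025,0,-0.0002],0,0],[[0,0,0],0,0]]}}

```text
time: 29.58
tool_pos: [0.4483, -0.041, 0.129]
tool_rot: [3.141, 0.001, 1.571]
contact_force: [-3.0, -0.7, 8.3]
opening: 0.0238
grip_force: 50.0
```

Call:
{"op": "carry_out", "data": {"commands": [[[0.0025,0,-0.0001],0,0],[[0.0025,0,-0.0002],0,0],[[0.0025,0,-0.0002],0,0],[[0.0025,0,-0.0001],0,0],[[0,0,0],0,0]]}}

```text
time: 30.2
tool_pos: [0.4483, -0.0308, 0.1294]
tool_rot: [3.141, 0.0, 1.571]
contact_force: [-1.4, 0.3, 5.4]
opening: 0.0238
grip_force: 50.0
```

Call:
{"op": "carry_out", "data": {"commands": [[[0.0025,0,0],0,0],[[0.0025,0,0],0,0],[[0.0025,0,0.0001],0,0],[[0.0025,0,0.0002],0,0],[[0,0,0],0,0]]}}

```text
time: 30.82
tool_pos: [0.4483, -0.0207, 0.1293]
tool_rot: [3.141, 0.0, 1.571]
contact_force: [-1.7, -0.2, 6.5]
opening: 0.0238
grip_force: 50.0
```

Call:
{"op": "carry_out", "data": {"commands": [[[0.0025,0,0.0002],0,0],[[0.0025,0,0.0002],0,0],[[0.0025,0,0.0002],0,0],[[0.0025,0,0.0002],0,0],[[0,0,0],0,0]]}}

```text
time: 31.45
tool_pos: [0.4483, -0.0106, 0.1286]
tool_rot: [3.141, -0.0, 1.571]
contact_force: [-3.8, 1.2, 8.8]
opening: 0.0237
grip_force: 50.0
```

Call:
{"op": "carry_out", "data": {"commands": [[[0.0025,0,0.0002],0,0],[[0.0025,0,0.0003],0,0],[[0.0025,0,0.0002],0,0],[[0.0025,0,0.0002],0,0],[[0,0,0],0,0]]}}

```text
time: 32.08
tool_pos: [0.4483, -0.0006, 0.1276]
tool_rot: [3.141, -0.0, 1.571]
contact_force: [-2.4, 0.9, 7.4]
opening: 0.0236
grip_force: 50.0
```

Call:
{"op": "carry_out", "data": {"commands": [[[0.0025,0,0.0002],0,0],[[0.0025,0,0.0002],0,0],[[0.0025,0,0.0002],0,0],[[0.0025,0,0.0002],0,0],[[0,0,0],0,0]]}}

```text
time: 32.7
tool_pos: [0.4483, 0.0094, 0.1264]
tool_rot: [3.141, -0.0, 1.571]
contact_force: [-2.1, 0.6, 4.8]
opening: 0.024
grip_force: 50.0
```

Call:
{"op": "carry_out", "data": {"commands": [[[0.0025,0,0.0003],0,0],[[0.0025,0,0.0002],0,0],[[0.0025,0,0.0002],0,0],[[0.0025,0,0.0001],0,0],[[0,0,0],0,0]]}}

```text
time: 33.33
tool_pos: [0.4483, 0.0193, 0.1256]
tool_rot: [3.141, -0.0, 1.571]
contact_force: [-2.1, 0.0, 6.6]
opening: 0.0237
grip_force: 50.0
```

Call:
{"op": "carry_out", "data": {"commands": [[[0.0025,0,0.0001],0,0],[[0.0025,0,0],0,0],[[0.0025,0,0],0,0],[[0.0025,0,0],0,0],[[0,0,0],0,0]]}}

```text
time: 33.95
tool_pos: [0.4483, 0.0292, 0.1256]
tool_rot: [3.141, 0.0, 1.571]
contact_force: [-2.3, -0.7, 6.6]
opening: 0.0238
grip_force: 50.0
```

Call:
{"op": "carry_out", "data": {"commands": [[[0.0025,0,-0.0002],0,0],[[0.0025,0,-0.0002],0,0],[[0.0025,0,-0.0002],0,0],[[0.0025,0,-0.0002],0,0],[[0,0,0],0,0]]}}

```text
time: 34.58
tool_pos: [0.4483, 0.0393, 0.1263]
tool_rot: [3.141, 0.0, 1.571]
contact_force: [-2.3, -1.0, 7.0]
opening: 0.0237
grip_force: 50.0
```

Call:
{"op": "carry_out", "data": {"commands": [[[0.0025,0,-0.0002],0,0],[[0.0025,0,-0.0003],0,0],[[0.0025,0,-0.0003],0,0],[[0.0025,0,-0.0003],0,0],[[0,0,0],0,0],[[0,0,0],0,0]]}}

```text
time: 35.33
tool_pos: [0.4482, 0.0492, 0.1274]
tool_rot: [3.141, -0.0, 1.571]
contact_force: [-2.1, -0.7, 6.5]
opening: 0.0242
grip_force: 50.0
```

The second roller bobs by about 4 mm, so it goes to the pan. I lift it, move it above the pan and turn it 90° so its axle lies along the pan's long side.

Call:
{"op": "carry_out", "data": {"commands": [[[0,0,-0.02],0,0],[[0,0,-0.028],0,0],[[0,0,-0.03],0,0],[[-0.0375,-0.0066,0],0,0],[[-0.0375,-0.0066,0],0,0],[[-0.0375,-0.0066,0],0,0],[[-0.0375,-0.0066,0],0,0],[[-0.0375,-0.0066,0],0,0],[[-0.0375,-0.0066,0],0,0],[[-0.0375,-0.0066,0],0,0],[[0,0,0],0.1745,0],[[0,0,0],0.1745,0],[[0,0,0],0.1745,0],[[0,0,0],0.1745,0],[[0,0,0],0.1745,0],[[0,0,0],0.1745,0],[[0,0,0],0.1745,0],[[0,0,0],0.1745,0],[[0,0,0],0.1745,0],[[0,0,0],0,0]]}}

```text
time: 37.83
tool_pos: [0.4021, -0.2132, 0.2046]
tool_rot: [-3.141, 0.0, 0.002]
contact_force: [0.3, 0.1, -2.4]
opening: 0.0238
grip_force: 50.0
```

```bash
python3 - <<'E'
from h import *
np.set_printoptions(precision=4,suppress=True)
c=robot.read_camera("top");cv2.imwrite("pics/top3.png",c["pixels"][:,:,::-1])
for q in ((467,375),(704,378),(468,518),(703,518)): print(at_z(c,(q[0]/3+200,q[1]/3+110),.065)[:2])
c=robot.read_camera("scene");cv2.imwrite("pics/scene3.png",c["pixels"][:,:,::-1])
a=c["pixels"][100:300,280:500,::-1];cv2.imwrite("pics/s3.png",cv2.resize(a,None,fx=3,fy=3))
s=robot.observe();print(s["tool_pos"],s["tool_rot"],s["contact_force"])
E
```

```text
[ 0.4516 -0.1384]
[ 0.4515 -0.3149]
[ 0.3469 -0.1392]
[ 0.349  -0.3118]
[ 0.402  -0.2132  0.2047] [-3.1411  0.0003  0.0041] [-0.7116 -0.6795 -3.4227]
```

View pics/s3.png

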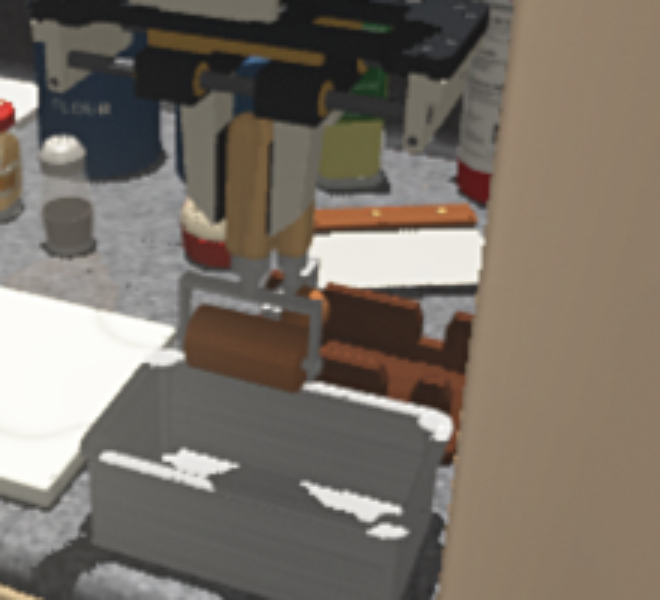

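Call:
{"op": "carry_out", "data": {"commands": [[[0.018,0.004,0],0,0],[[0,0,0.02],0,0],[[0,0,0.02],0,0],[[0,0,0.02],0,0],[[0,0,0.015],0,0],[[0,0,0.01],0,0],[[0,0,0.004],0,0],[[0,0,0],0,0],[[0,0,0],0,0]]}}

```text
time: 39.05
tool_pos: [0.4204, -0.2175, 0.1166]
tool_rot: [3.141, -0.001, 0.001]
contact_force: [-0.2, 0.1, -1.9]
opening: 0.0236
grip_force: 50.0
```

Call:
{"op": "carry_out", "data": {"commands": [[[0,0,0.001],0,0],[[0,0,0.001],0,0],[[0,0,0.0005],0,0],[[0,0,0],0,0]]}}

```text
time: 39.55
tool_pos: [0.42, -0.2173, 0.1135]
tool_rot: [-3.141, 0.0, 0.0]
contact_force: [0.5, 0.1, -2.2]
opening: 0.0238
grip_force: 50.0
```

Call:
{"op": "carry_out", "data": {"commands": [[[0,0,0.0005],0,0],[[0,0,0.0005],0,0],[[0,0,0],0,0]]}}

```text
time: 39.92
tool_pos: [0.42, -0.2173, 0.1125]
tool_rot: [-3.141, 0.0, 0.0]
contact_force: [0.0, -0.6, -2.1]
opening: 0.0237
grip_force: 50.0
```

Call:
{"op": "carry_out", "data": {"commands": [[[0,0,0.0008],0,0],[[0,0,0],0,0.4],[[0,0,0],0,0.8],[[0,0,0],0,1],[[0,0,0],0,1],[[0,0,0],0,1],[[0,0,0],0,1],[[0,0,-0.02],0,1],[[0,0,-0.03],0,1],[[0,0,-0.04],0,1],[[0,0,-0.05],0,1],[[0,0,-0.04],0,1],[[0,0.0,0],0,1],[[0,0,0],0,1]]}}

```text
time: 41.68
tool_pos: [0.4197, -0.217, 0.291]
tool_rot: [-3.141, 0.001, 0.0]
contact_force: [-0.6, 0.5, 0.0]
opening: 0.0922
grip_force: 0.0
```

```bash
python3 - <<'E'
from h import *
np.set_printoptions(precision=4,suppress=True)
c=robot.read_camera("scene")
a=c["pixels"][100:300,280:500,::-1];cv2.imwrite("pics/s4.png",cv2.resize(a,None,fx=3,fy=3))
print([(round(r["p"],2),at_z(c,r["at"],.016)[:2]) for r in robot.tip_of(c,"roller_a")[:3]])
s=robot.observe();print(s["time"],s["tool_pos"],s["contact_force"])
E
```

```text
[(0.91, array([ 0.5505, -0.1816])), (0.79, array([ 0.4141, -0.2209]))]
41.775 [ 0.4195 -0.217   0.2904] [-0.4095 -0.1019  0.7423]
```

View pics/s4.png

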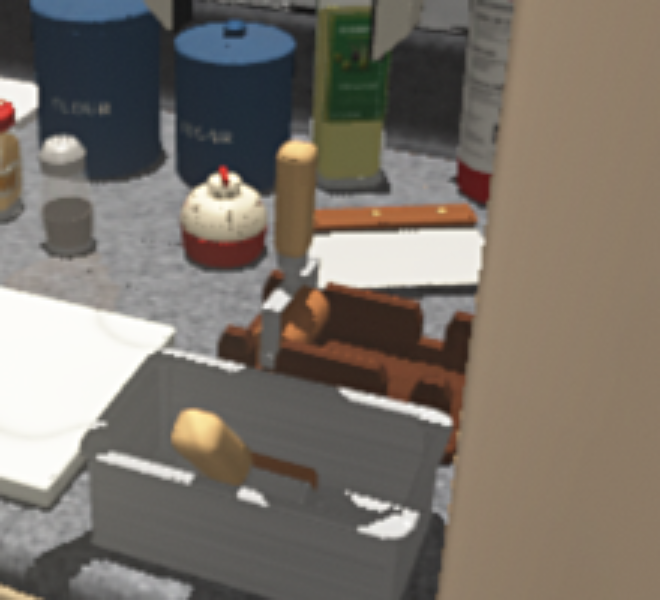

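The bobbing roller lies in the pan, leaning on the near rim, and the true one stands home in the stand. I let things settle, then hand in.

Call:
{"op": "carry_out", "data": {"commands": [[[0,0,0],0,1],[[0,0,0],0,1],[[0,0,0],0,1],[[0,0,0],0,1],[[0,0,0],0,1],[[0,0,0],0,1],[[0,0,0],0,1],[[0,0,0],0,1],[[0,0,0],0,1],[[0,0,0],0,1],[[0,0,0],0,1],[[0,0,0],0,1]]}}

```text
time: 43.28
tool_pos: [0.4201, -0.2173, 0.2918]
tool_rot: [-3.142, -0.0, 0.0]
contact_force: [0.2, -0.1, 0.9]
opening: 0.0917
grip_force: 0.0
```

```bash
python3 -c "
from cell import robot
print(robot.hand_in())"
```

```text
the job is handed in; nothing more can be done
None
```

I rolled both rollers over a full turn on the slab: the smooth one is back upright in the left station of the stand, the one that bobbed by about 4 mm is in the pan, and I handed the job in at about 43 s (no verdict came back).

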